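# Set the cup to the pointer and clamp it for soldering

## Robot

A 6-joint arm with a two-finger parallel gripper is mounted at the origin on the work surface. World frame = base frame: x ahead of the robot, y to its left, z up, the work surface at z = 0. Lengths are in m, angles in rad, forces in N, time in s.
With the tool pointing down it reaches from about 0.35 to 0.85 m from the base axis. Payload 8.1 kg.
Tool frame: the origin (TCP) lies at the very end of the fingers, on their centre line; the grasp point (between the pads) lies 19 mm behind it; z points along the fingers, y is the line along which they close (so a half turn about z gives the same grasp; the last joint's range is limited). The gripper opens to 93 mm and grips with 3 to 60 N. Pads are 15 mm wide; open, the fingers measure 128 mm over their backs; the gripper's body (75 mm by 188 mm) begins 65 mm behind the grasp point.
Start: joints at [-1.384, 0.13, 1.488, -0, 1.523, -0.085], TCP at [0.161, -0.578, 0.19] pointing down, gripper open.
Joint ranges: [-2.96, 2.96], [-0.89, 2.26], [0.02, 2.5], [-1.34, 4.48], [0, 2.73], [-2.66, 2.66]. Speed limits (rad/s): [2.39, 2.39, 2.79, 3.14, 3.14, 3.14].

## Interface

Orientations are given as a rotation vector (axis times angle).
In Python, from plant import read_state, eyes, workorder gives the robot as it stands. The module is installed in compiled form; this text tells all that it offers.
- The arm moves only by the tool play_rows, never from a script. Its argument "targets" is one flat list of numbers, 4 for each row, row after row: the shift along the tool's x, y, z in cm, then the turn about the tool's z in degrees. In form: [dx, dy, dz, roll, dx, dy, dz, roll, ...]. A call has 1 to 8 rows; each row is the pose to reach, as a shift and turn from the pose commanded when the call began, along the tool's axes at that moment; what a row does not reach only later rows make up. A row lasts 1/12 s, in which the tool goes at most 41.7 mm and 7.16 degrees, less where a joint would pass 70% of its speed; a pose out of reach is approached as far as the arm can. A call with a gripper value outside its range is refused whole. "grip" is the finger opening in cm, from 0 to 9.3, set as the call begins (left out, the last holds). The fingers move at their own pace and stop on an object; "grip_force" is the grip in N (left out, the last holds). Time passes only in rows, so rows that repeat a pose let the fingers close. It gives the time, the measured TCP pose, the force, the opening and the grip force at its end, in the units of the state.
- read_state(): the state, without advancing time (a new reading comes with each control period).
- eyes.read_camera(name): name is "scene" or "top"; returns a dict with "image" (384x512x3 uint8, red, green, blue), "vfov" (degrees; the focal length in pixels is half the picture's height over the tangent of half this angle, whatever the lens; pixels are square), "cx", "cy" (the principal point, pixels), "cam_to_world" (4x4, takes a point from camera to world coordinates). Camera axes: x right, y up, looking along -z (the intrinsics and any distortion apply to the point x, -y, -z); pixel columns grow to the right and rows downward; lengths in m; the calibration is good to about 2 mm. A picture is of the moment at which its call begins. There is no depth.
- workorder.close_job(): hands the job in; it is judged then, once.
The state is a dict: "t": time; "q": joint angles; "dq": joint speeds; "joint_torque": joint torques, N m; "tool_pos": TCP position; "orientation": TCP orientation; "force": force on the tool from outside, world axes, zero at the start; "wrist_torque": the same for the moment, N m; "opening": finger opening in m; "gripper_force": force on a finger pad.
Only numpy, scipy, OpenCV 4.12 (cv2) and the standard library are available. Lean on these libraries where they do the work, as an engineer would, in place of code of your own. Each camera call takes 0.05 s, during which the arm holds its last target. There are 200 camera calls.

## Task

The small metal cup sits in the ring on the firebrick soldering stand with its handle stub turned the wrong way. Turn the cup round in its ring, without lifting it out, until the stub points straight at the steel pointer on the brick; only then swing the hinged hold-down bar over and press it down until it rests flat on the cup's rim. Do not disturb the hammer, the white pot or the steel block.

Things in the scene. Friction and masses are not known exactly. Their poses are not given: they have to be found in the camera images.
- stand: Fixed stand: terracotta firebrick in a dark iron frame 184 x 264 mm (y -128 to +136), brick top 40 mm above the bench. Origin on the bench under the centre of the steel cradle ring (inner radius 36, outer 44, 10 mm high, on the brick). Pointer lies along the stand's -y; hinge post (32 mm along x, 22 along y, 66 above the brick) stands 110 mm away along +y. z up.
- pointer_tip (a point): Inner tip of the steel pointer (a 10 mm wide bar with a 23 mm wide pointed head, 5 mm high, from 83 to 120 mm from the ring's centre along the stand's -y), on its top face, 45 mm above the bench.
- cup: Loose bare-metal cup, 0.28 kg; solid foot (radius 34, 14 mm high) stands on the brick in the ring with 2 mm play. Bowl outer radius 36 mm, rim 50 mm above the origin. Origin: centre of underside; z up. A level straight handle stub sticks out along the cup's -y: 10 x 10 mm, axis 32 mm above the origin, ending 78 mm from the cup's axis; it passes over ring and pointer.
- stub_tip (a point): Centre of the outer end of the cup's handle stub, 78 mm from the cup's axis, 32 mm above the cup's underside.
- holddown (a joint): Hold-down bar angle, rad: 0 = level, flat on the cup's rim; 1.57 = upright; starts leaning back away from the cup (1.85 to 2.15). Stiff hinge (about 0.22 N m friction): stays where left, must be pushed all the way. Steel bar 16 mm wide, 10 mm thick, end 152 mm from the hinge axis.
- holddown_hinge (a point): Point on the hold-down's hinge axis, mid bar, 95.5 mm above the bench and 110 mm from the ring's centre along the stand's +y. The axis is horizontal, along the stand's x.
- holddown_tip (a point): Middle of the free end of the hold-down bar, 152 mm from the hinge axis, at mid thickness (5 mm to either face).
- hammer: Bystander: hammer 240 mm long lying on the bench, handle along its -x. Origin under its middle.
- pot: Bystander: open white plastic pot, radius 38 mm, 60 mm high. Origin: centre of underside.
- block: Bystander: dark steel bench block, a disc of radius 35 mm, 28 mm high. Origin: centre of underside.
Mind the look-alikes: they are no part of the job. Leave any orange or purple look-alike of the cup alone.

How it is judged:
On the way, in this order (a step that is already met when the one before it is completed fails the run):
1. the stub points at the pointer while the cup sits in its ring and the hold-down bar is still open (angle between the y axis of cup and the y axis of stand, either way round below 0.1 rad and y of stub_tip in the frame of stand below -0.05 m and z of cup in the frame of stand below 0.045 m and horizontal distance between cup and stand below 0.006 m and angle between cup's own z axis and vertical below 0.08 rad and value of joint holddown above 0.6 rad), for 0.3 s.
2. the hold-down bar lies on the cup's rim (value of joint holddown below 0.04 rad), for 0.2 s.
At the end, for the whole second after the job is handed in: The cup stands at rest and upright in its ring (centre within 6 mm of the ring's centre, underside within 5 mm of the brick, tilt under 0.08 rad), the stub points at the pointer within 0.10 rad (not away from it), and the hold-down bar is down within 0.04 rad of level (angle between the y axis of cup and the y axis of stand, either way round below 0.1 rad and y of stub_tip in the frame of stand below -0.05 m and z of cup in the frame of stand below 0.045 m and horizontal distance between cup and stand below 0.006 m and angle between cup's own z axis and vertical below 0.08 rad and value of joint holddown below 0.04 rad and linear speed of cup below 0.01 m/s); the robot touches nothing.
It fails at once if the cup is lifted out of its ring or tipped over (z of cup in the frame of stand above 0.052 m or angle between cup's own z axis and vertical above 0.35 rad).
It fails at once if the hammer, the pot or the block is moved by more than 30 mm (distance of any of hammer, pot, block from where it was at the start of the episode above 0.03 m).
It also fails if it takes over 56 s, if anything falls off the work surface, if the arm or the gripper's body presses on something with over 40 N, if the wrist force passes 120 N, or if a joint passes its speed limit or range.

## Working session

There is one attempt and no reset: what is moved stays moved. The work goes in short steps, Python scripts to look and compute and a tool call to move; the robot and the scene stay as the last step left them, time stands still between calls to the robot, and variables do not carry over. Pictures are saved under pics/ and viewed, at most 10 in all, crops included, and the job is handed in when it is done.

Besides the shell and the picture viewer there is one more tool, called after "Request:" as name(argument=value, ...) on one line, values as JSON. play_rows: Moves the arm, as the interface text tells. Its arguments: {"type":"object","properties":{"targets":{"type":"array"},"grip":{"type":"number"},"grip_force":{"type":"number"}},"required":["targets"]}

```bash
mkdir -p pics
cat > h.py <<'E'
import numpy as np,cv2
from plant import read_state,eyes,workorder
def cam(n):
    c=eyes.read_camera(n); c['f']=c['image'].shape[0]/2/np.tan(np.radians(c['vfov'])/2); return c
def proj(c,p):
    T=np.linalg.inv(c['cam_to_world']); q=T[:3,:3]@np.array(p)+T[:3,3]
    return c['cx']+c['f']*q[0]/-q[2], c['cy']-c['f']*q[1]/-q[2]
def ray(c,u,v):
    d=np.array([(u-c['cx'])/c['f'],-(v-c['cy'])/c['f'],-1]); T=c['cam_to_world']
    return T[:3,3],T[:3,:3]@d
def atz(c,u,v,z):
    o,d=ray(c,u,v); return o+d*(z-o[2])/d[2]
def tri(c1,p1,c2,p2):
    o1,d1=ray(c1,*p1);o2,d2=ray(c2,*p2)
    s=np.linalg.lstsq(np.c_[d1,-d2],o2-o1,rcond=None)[0]
    a=o1+d1*s[0];b=o2+d2*s[1]; return (a+b)/2,np.linalg.norm(a-b)
def save(c,name,x0=0,y0=0,x1=512,y1=384,k=1):
    im=c['image'][y0:y1,x0:x1,::-1]; cv2.imwrite('pics/'+name,cv2.resize(im,None,fx=k,fy=k,interpolation=cv2.INTER_CUBIC))
E
python3 - <<'E'
from h import *
for n in('scene','top'):
    c=cam(n); save(c,n+'0.png',k=1.5); print(n,{k:np.round(v,3).tolist() for k,v in c.items() if k!='image'},c.keys())
s=read_state();print({k:np.round(v,3).tolist() for k,v in s.items()})
E
```

```text
scene {'vfov': 48.113, 'cx': 256.803, 'cy': 190.138, 'cam_to_world': [[0.776, -0.503, 0.379, 1.005], [0.63, 0.627, -0.458, -0.539], [-0.007, 0.595, 0.804, 1.03], [0.0, 0.0, 0.0, 1.0]], 'f': 430.094} dict_keys(['image', 'vfov', 'cx', 'cy', 'cam_to_world', 'f'])
top {'vfov': 54.404, 'cx': 254.948, 'cy': 189.75, 'cam_to_world': [[-0.021, 0.994, -0.112, 0.412], [-1.0, -0.022, -0.008, -0.011], [-0.011, 0.112, 0.994, 1.175], [0.0, 0.0, 0.0, 1.0]], 'f': 373.563} dict_keys(['image', 'vfov', 'cx', 'cy', 'cam_to_world', 'f'])
{'t': 0.1, 'q': [-1.384, 0.131, 1.489, 0.0, 1.523, -0.085], 'dq': [0.0, -0.002, -0.002, -0.0, -0.001, 0.001], 'joint_torque': [0.001, -56.134, -49.31, 0.077, 0.029, -0.0], 'tool_pos': [0.161, -0.577, 0.189], 'orientation': [-3.111, -0.425, 0.0], 'force': [-0.755, -0.119, 0.186], 'wrist_torque': [0.027, 0.044, -0.019], 'gripper_force': 0.0, 'opening': 0.093}
```

View pics/scene0.png

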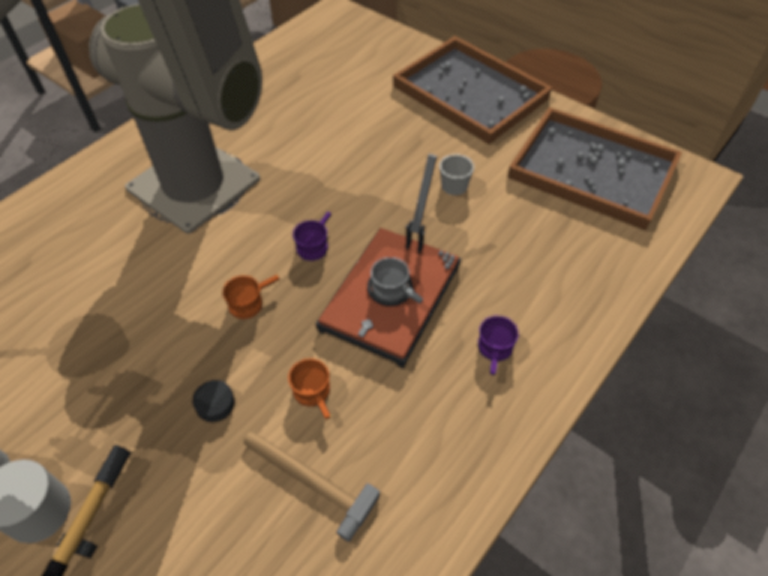

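View pics/top0.png

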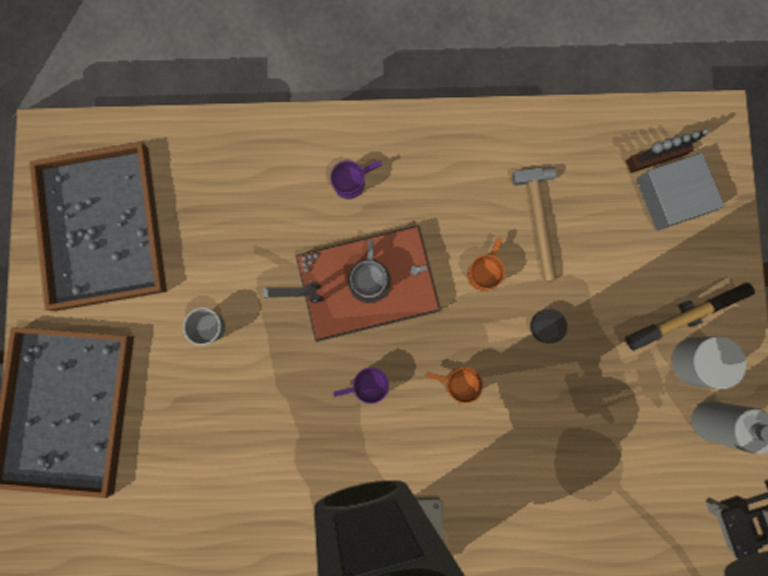

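The top view shows the stand (ring centre about (369,280)/1.5, stub pointing up to (370,245), pointer at (415,270), bar leaning back to (265,292)). The scene view shows the cup at (390,282) and the bar tip at (432,158). I'll enlarge both.

Run:
```python
from h import *
c=cam('scene'); save(c,'s1.png',205,95,315,245,4)
c=cam('top'); save(c,'t1.png',170,140,300,235,6)
```

```text
(no output)
```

View pics/s1.png

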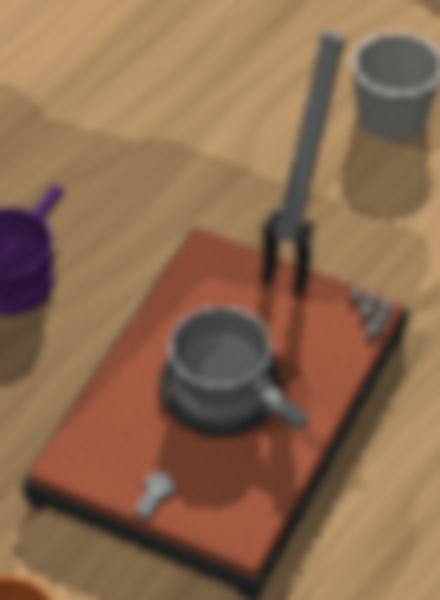

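View pics/t1.png

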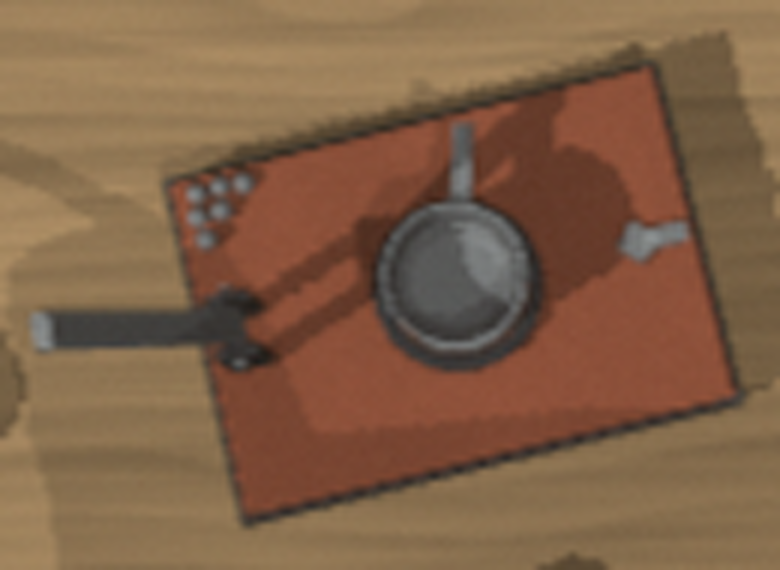

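The scene crop has the rim centre at (221,349), stub end (300,417), bar end (332,38) and brick corners (195,230), (407,312), (255,588), (30,483). The top crop has the rim centre at (457,275), stub end (461,124), bar end (40,331), pointer tip (622,245) and corners (167,180), (655,65), (740,397), (245,522).

```bash
cat > m.py <<'E'
from h import *
S=cam('scene');T=cam('top')
P=lambda u,v:(205+u/4,95+v/4)
Q=lambda u,v:(170+u/6,140+v/6)
pts=dict(rim=((221,349),(457,275)),stub=((300,415),(461,126)),bar=((332,38),(40,331)),hinge=((287,232),(238,328)),ptr=((172,478),(622,245)),
 c1=((195,230),(167,180)),c2=((407,312),(655,65) ) )
# corners: scene back-left=(195,230), right=(407,312), front=(255,580), left=(30,483)
pts['c1']=((407,312),(167,180));pts['c2']=((255,580),(655,65));pts['c3']=((30,483),(740,397));pts['c4']=((195,230),(245,522))
R={}
for k,(a,b) in pts.items():
    p,e=tri(S,P(*a),T,Q(*b)); R[k]=p; print(k,np.round(p,4),'gap',round(e,4))
c=[R['c%d'%i] for i in (1,2,3,4)]
ey=(c[0]-c[1]+c[3]-c[2]); yaw=np.arctan2(ey[1],ey[0])-np.pi/2
print('centre',np.mean(c,0),'yaw',np.degrees(yaw),'edges',[round(np.linalg.norm(c[i]-c[(i+1)%4]),3) for i in range(4)])
o=np.mean(c,0)[:2]-0.004*np.array([-np.sin(yaw),np.cos(yaw)]);print('ring',o)
tt=[atz(T,*Q(*b),.04)[:2] for b in ((167,180),(655,65),(740,397),(245,522))]
ey=tt[0]-tt[1]+tt[3]-tt[2]; yt=np.arctan2(ey[1],ey[0])-np.pi/2; print('top only',np.mean(tt,0),np.degrees(yt), np.mean(tt,0)-.004*np.array([-np.sin(yt),np.cos(yt)]))
rc=atz(T,*Q(457,275),.09);st=atz(T,*Q(461,126),.077);print('rim@.09',rc,'stub@.077',st,'len',np.linalg.norm((st-rc)[:2]))
d=st-rc;print('stub dir deg',np.degrees(np.arctan2(d[1],d[0])),'want',np.degrees(yt)-90)
E
python3 m.py
```

```text
rim [0.5485 0.0252 0.0854] gap 0.0041
stub [0.6229 0.0209 0.0774] gap 0.0007
bar [0.5095 0.1974 0.2269] gap 0.0003
hinge [0.5238 0.1316 0.0957] gap 0.0045
ptr [ 0.5689 -0.0567  0.0392] gap 0.0075
c1 [0.6077 0.1757 0.0267] gap 0.001
c2 [ 0.6621 -0.0786  0.0314] gap 0.0022
c3 [ 0.4901 -0.1158  0.0282] gap 0.0064
c4 [0.4314 0.138  0.0269] gap 0.0051
centre [0.54781479 0.02980672 0.02830951] yaw 12.54996040922541 edges [np.float64(0.26), np.float64(0.176), np.float64(0.261), np.float64(0.18)]
ring [0.54868395 0.02590229]
top only [0.54528653 0.0278917 ] 12.549054456053154 [0.54615563 0.02398726]
rim@.09 [0.54645879 0.02353776 0.09      ] stub@.077 [0.62269836 0.02060582 0.077     ] len 0.07629592621225
stub dir deg -2.202333281402049 want -77.45094554394684
```

```bash
cat >> h.py <<'E'
from scipy.spatial.transform import Rotation as Ro
def cur():
    s=read_state(); R=Ro.from_rotvec(s['orientation']).as_matrix(); return np.array(s['tool_pos']),np.degrees(np.arctan2(R[1,0],R[0,0])),s
def chain(wps,p=None,psi=None):
    "wps: list of (x,y,z,psi world deg of tool x); prints one shift per leg, assuming tool straight down"
    if p is None: p,psi,_=cur(); print('at',p.round(4),round(psi,2))
    for x,y,z,a in wps:
        d=np.array([x,y,z])-p; r=np.radians(psi)
        dx=d[0]*np.cos(r)+d[1]*np.sin(r); dy=d[0]*np.sin(r)-d[1]*np.cos(r)
        print('[%.2f, %.2f, %.2f, %.1f]'%(dx*100,dy*100,-d[2]*100,-((a-psi+180)%360-180)))
        p=np.array([x,y,z]);psi=a
E
python3 - <<'E'
from h import *
chain([(.29,-.377,.19,69),(.419,-.176,.19,123),(.5475,.0245,.19,178),(.5475,.0245,.13,178)])
E
```

```text
at [ 0.1611 -0.5778  0.1894] 15.57
[17.81, -15.88, -0.06, -53.4]
[23.39, 4.84, -0.00, -54.0]
[9.82, 21.70, -0.00, -55.0]
[0.00, 0.00, 6.00, 0.0]
```

Request:
play_rows(targets=[2.2,-2,0,-6.7,4.5,-4,0,-13.3,6.7,-6,0,-20,8.9,-8,0,-26.7,11.1,-9.9,0,-33.4,13.4,-11.9,0,-40,15.6,-13.9,0,-46.7,17.8,-15.9,0,-53.4], grip=9.3)

```text
t: 0.97
tool_pos: [0.2904, -0.3758, 0.1898]
orientation: [2.584, 1.786, 0.0]
force: [0.3, -1.3, 0.8]
opening: 0.0925
gripper_force: 0.0
```

Request:
play_rows(targets=[2.9,0.6,0,-6.7,5.8,1.2,0,-13.5,8.8,1.8,0,-20.2,11.7,2.4,0,-27,14.6,3,0,-33.8,17.5,3.6,0,-40.5,20.5,4.2,0,-47.3,23.4,4.8,0,-54])

```text
t: 1.63
tool_pos: [0.4192, -0.1744, 0.1899]
orientation: [1.491, 2.764, 0.0]
force: [-0.6, -0.5, 0.9]
opening: 0.0936
gripper_force: 0.0
```

Request:
play_rows(targets=[1.2,2.7,0,-6.9,2.5,5.4,0,-13.8,3.7,8.1,0,-20.6,4.9,10.9,0,-27.5,6.1,13.6,0,-34.4,7.4,16.3,0,-41.2,8.6,19,0,-48.1,9.8,21.7,0,-55])

```text
t: 2.3
tool_pos: [0.548, 0.026, 0.1897]
orientation: [0.046, 3.141, -0.0]
force: [0.6, 0.4, 0.2]
opening: 0.0928
gripper_force: 0.0
```

Run:
```python
from h import *
p,a,s=cur();print(s['t'],s['force'],s['q'])
chain([(.5475,.0248,.13,178)])
c=cam('scene'); save(c,'s2.png',205,55,335,245,3)
```

```text
2.3 [0.63326411 0.44444356 0.15271357] [-4.60511373e-02 -8.67939735e-03  1.63293717e+00 -8.31962764e-05
  1.51717702e+00 -1.58764317e+00]
at [0.548  0.026  0.1897] 178.33
[0.04, -0.12, 5.97, 0.3]
```

View pics/s2.png

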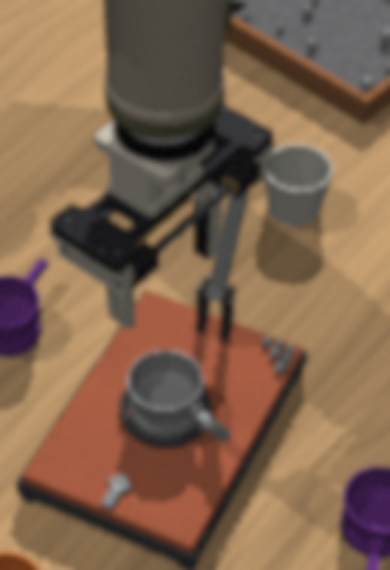

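The gripper hangs open above the cup, clear of the bar and post, and the stub is out at right. I'll lower it around the bowl and close.

Request:
play_rows(targets=[0,-0.1,2.5,0,0,-0.1,5,0,0,-0.1,7.5,0,0,-0.1,9.5,0,0,-0.1,11,0,0,-0.1,12.2,0,0,-0.1,12.7,0,0,-0.1,12.7,0])

```text
t: 3.02
tool_pos: [0.5464, 0.0235, 0.0616]
orientation: [-0.056, -3.139, -0.0]
force: [-0.2, 0.6, 0.2]
opening: 0.0932
gripper_force: 0.0
```

Request:
play_rows(targets=[0,0,0,0,0,0,0,0,0,0,0,0,0,0,0,0,0,0,0,0,0,0,0,0,0,0,0,0,0,0,0,0], grip=6, grip_force=12)

```text
t: 3.68
tool_pos: [0.5473, 0.0235, 0.0628]
orientation: [0.056, 3.141, -0.0]
force: [0.1, 0.1, -0.7]
opening: 0.0601
gripper_force: 0.0
```

Run:
```python
from h import *
c=cam('scene'); save(c,'s3.png',225,120,315,230,5)
```

```text
(no output)
```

View pics/s3.png

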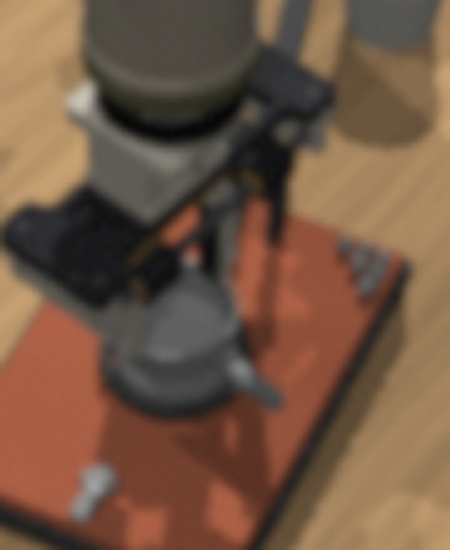

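Run:
```python
from h import *
c=cam('scene')
f=lambda p:tuple(np.round((np.array(proj(c,p))-[225,120])*5).astype(int).tolist())
print('rim c',f((.5475,.0248,.09)),'tcp',f((.5475,.0235,.0628)))
for y in(-.03,.03): print(y,f((.547+.0*y,.0235+y,.063)),f((.547,.0235+y,.09)),f((.547,.0235+y,.147)))
for a in range(0,360,45): print(a,f((.5475+.036*np.cos(np.radians(a)),.0248+.036*np.sin(np.radians(a)),.09)))
T=cam('top');save(T,'t2.png',200,150,290,225,6)
s=read_state();print(s['opening'],s['gripper_force'],s['force'],s['orientation'])
```

```text
rim c (171, 306) tcp (169, 337)
-0.03 (135, 370) (134, 341) (132, 276)
0.03 (202, 304) (202, 274) (203, 208)
0 (222, 339)
45 (235, 301)
90 (211, 267)
135 (164, 256)
180 (121, 274)
225 (106, 312)
270 (129, 347)
315 (178, 359)
0.059792502601095435 0.0 [-1.3152343  -0.27427667  0.11779905] [-5.54826386e-02 -3.14099282e+00 -1.31002750e-06]
```

View pics/t2.png

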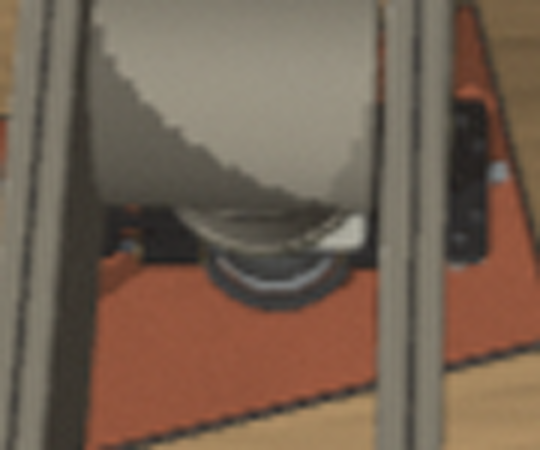

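The pictures show the fingers at the rim but no contact reading. I'll command the fingers further closed to see whether they stop.

Request:
play_rows(targets=[0,0,0,0,0,0,0,0,0,0,0,0,0,0,0,0], grip=5, grip_force=8)

```text
t: 4.17
tool_pos: [0.5473, 0.0235, 0.0627]
orientation: [0.056, 3.141, -0.0]
force: [0.8, -0.5, -0.1]
opening: 0.0499
gripper_force: 0.0
```

Run:
```python
from h import *
s=read_state();print(s['opening'],s['gripper_force'],s['force'],s['wrist_torque'])
c=cam('scene'); save(c,'s4.png',225,120,315,230,5)
im=cv2.imread('pics/s4.png');a=cv2.imread('pics/s3.png');d=cv2.absdiff(im,a).max(2);ys,xs=np.where(d>40);print(len(xs),xs.min() if len(xs) else 0,xs.max(),ys.min(),ys.max(),np.median(xs),np.median(ys))
```

```text
0.04988951459713815 0.0 [ 0.76690359 -0.47905167 -0.12027477] [ 0.03708326 -0.15391673 -0.00671365]
887 163 294 158 271 192.0 247.0
```

Run:
```python
import cv2,numpy as np
a=cv2.imread('pics/s3.png')[180:440,70:300];b=cv2.imread('pics/s4.png')[180:440,70:300]
cv2.imwrite('pics/cmp.png',cv2.resize(np.hstack([a,b]),None,fx=1.7,fy=1.7))
```

```text
(no output)
```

View pics/cmp.png

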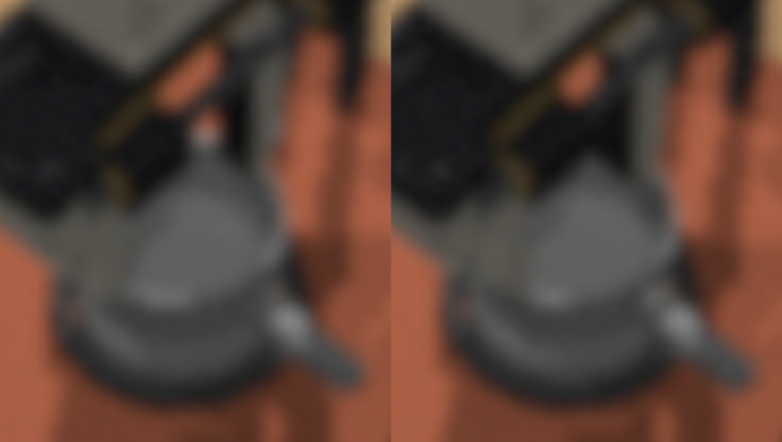

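The fingers met nothing on the bowl, so gripping it is not dependable. I'll turn the cup by its stub instead: back out, straddle the stub 62 mm out, and sweep it round in an arc.

Request:
play_rows(targets=[0,0,0,0,0,0,0,0,0,0,0,0,0,0,0,0,0,0,-1,0,0,0,-3,0,0,0,-4.7,0,0,0,-4.7,0], grip=9.3)

```text
t: 4.88
tool_pos: [0.5501, 0.0234, 0.1146]
orientation: [0.055, 3.135, -0.0]
force: [0.4, -0.4, 0.9]
opening: 0.092
gripper_force: 0.0
```

Run:
```python
from h import *
p,a,s=cur();print(s['force'])
r=np.radians(-2.2);x,y=.5475+.062*np.cos(r),.0248+.062*np.sin(r)
chain([(x,y,.11,177.8),(x,y,.057,177.8)])
exec(open('m.py').read().split('pts=')[0])
save(T,'t3.png',170,140,300,235,6)
```

```text
[ 0.35027911 -0.39845681  0.88094886]
at [0.5501 0.0234 0.1146] 177.97
[-5.93, 0.12, 0.46, 0.2]
[0.00, 0.00, 5.30, -0.0]
```

Request:
play_rows(targets=[-2,0,0,0,-4.2,0.1,0,0,-6.2,0.1,0,0,-6.2,0.1,0,0,-6.2,0.1,2,0,-6.2,0.1,4,0,-6.2,0.1,5.3,0,-6.2,0.1,5.3,0], grip=3.5)

```text
t: 5.65
tool_pos: [0.6054, 0.0225, 0.0519]
orientation: [-0.055, -3.133, -0.0]
force: [-0.9, 0.3, -1.1]
opening: 0.044
gripper_force: 0.0
```

Request:
play_rows(targets=[0,0,0,0,0,0,0,0,0,0,0,0,0,0,0,0], grip=0.4, grip_force=6)

```text
t: 5.98
tool_pos: [0.6103, 0.0223, 0.0583]
orientation: [0.056, 3.139, -0.0]
force: [-0.0, 0.4, -0.1]
opening: 0.0176
gripper_force: 0.0
```

Run:
```python
from h import *
p,a,s=cur();print(p,a,s['force'],s['opening'],s['gripper_force'])
c=cam('scene'); save(c,'s5.png',225,120,315,230,5)
```

```text
[0.61031551 0.02225389 0.05825475] 177.97297201499595 [-0.02369831  0.37649643 -0.10312734] 0.017618119234870142 0.0
```

Fingers are still closing; give them more time.

Request:
play_rows(targets=[0,0,0,0,0,0,0,0,0,0,0,0,0,0,0,0])

```text
t: 6.37
tool_pos: [0.6094, 0.0223, 0.0568]
orientation: [0.056, 3.141, 0.0]
force: [-0.3, 0.1, 0.3]
opening: 0.0041
gripper_force: 0.0
```

Run:
```python
from h import *
S=cam('scene');T=cam('top')
for n,c in(('S',S),('T',T)):
    print(n,[np.round(proj(c,p),1).tolist() for p in((.6094,.0223,.0568),(.6094,.0223,.09),(.6094,.0223,.141),(.5475,.0248,.09),(.6254,.0218,.077))])
print('t2 body edge x at z .15,.20:',[atz(T,200+300/6,150+265/6,z)[0] for z in(.141,.2)])
a=S['image'][130:220,220:310];b=T['image'][140:230,200:290]
cv2.imwrite('pics/cmp2.png',cv2.resize(np.hstack([a,b])[:,:,::-1],None,fx=4.4,fy=4.4,interpolation=cv2.INTER_CUBIC))
```

```text
S [[276.0, 200.3], [276.4, 193.2], [277.0, 181.7], [259.1, 181.3], [280.8, 199.1]]
T [[246.6, 166.6], [246.2, 164.6], [245.6, 161.4], [245.7, 185.5], [246.4, 160.1]]
t2 body edge x at z .15,.20: [np.float64(0.5165523152252142), np.float64(0.5105991122452871)]
```

View pics/cmp2.png

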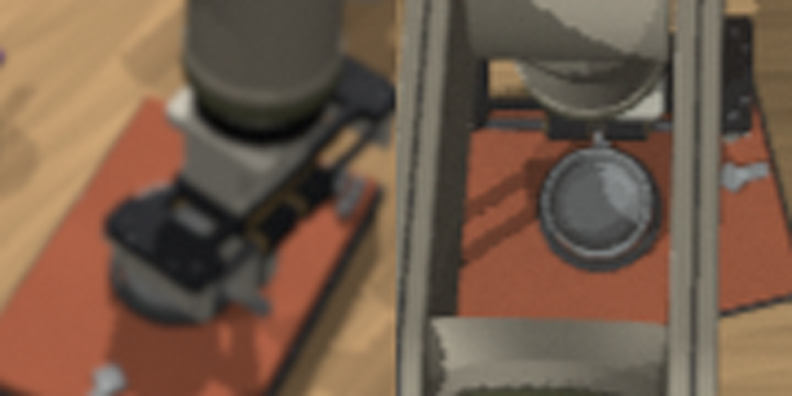

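The stub is visible at (265,300) in the left half, with no finger covering it; the fingers seem to end above it near (257,280). I'll check the true tip height by differencing the images saved with the fingers at different openings.

Run:
```python
from h import *
S=cam('scene')
save(S,'s6.png',225,120,315,230,5)
d=cv2.absdiff(cv2.imread('pics/s6.png'),cv2.imread('pics/s5.png')).max(2)
d=cv2.resize(d,(90,110),interpolation=cv2.INTER_AREA)
n,l,st,ce=cv2.connectedComponentsWithStats((d>14).astype(np.uint8))
for i in range(1,n):
    if st[i][4]>3: print(st[i]+[225,120,0,0,0],ce[i]+[225,120])
for z in(.057,.067,.077,.087,.097): print(z,[np.round(proj(S,(.6094+dx,.0223+y,z)),1).tolist() for dx,y in((0,-.025),(0,0),(0,.025))])
```

```text
[261 123   2   8  14] [261.57142857 126.5       ]
[262 148   2   3   6] [262.5 149. ]
[309 149   3   5   9] [310.33333333 150.77777778]
[262 152   4   6  13] [263.61538462 154.38461538]
[268 159   5   3  10] [269.8 160. ]
[291 164   8  10  42] [295.07142857 168.11904762]
[258 170   2   3   4] [258.25 171.  ]
[283 172   9  12  70] [287.42857143 177.28571429]
[261 176   9   8  41] [264.75609756 179.3902439 ]
[249 182   3   2   5] [250.2 182.4]
[272 183   3   4  10] [273.  184.5]
[277 182   9  15  83] [280.59036145 189.03614458]
[269 195   5   5   9] [270.88888889 196.88888889]
[299 208   2   2   4] [299.5 208.5]
[295 213   3   2   5] [295.8 213.6]
[292 219   3   2   5] [292.8 219.6]
[269 221   5   6  23] [271.26086957 223.2173913 ]
0.057 [[270.5, 206.0], [276.0, 200.2], [281.5, 194.5]]
0.067 [[270.5, 204.0], [276.1, 198.1], [281.6, 192.4]]
0.077 [[270.6, 201.8], [276.2, 196.0], [281.8, 190.2]]
0.087 [[270.7, 199.7], [276.4, 193.8], [281.9, 188.1]]
0.097 [[270.8, 197.5], [276.5, 191.7], [282.1, 185.9]]
```

Request:
play_rows(targets=[0,0,0,0,0,0,0,0,0,0,0,0,0,0,0,0,0,0,0.4,0,0,0,0.8,0,0,0,1.2,0,0,0,1.2,0], grip=3.5)

```text
t: 7.18
tool_pos: [0.6083, 0.0223, 0.0432]
orientation: [-0.056, -3.139, -0.0]
force: [0.2, -0.7, -0.8]
opening: 0.0349
gripper_force: 0.0
```

Run:
```python
from h import *
p,a,s=cur();print(p,s['force'],s['opening'])
S=cam('scene');T=cam('top');a,b=S['image'],T['image'];cv2.imwrite('pics/S_a.png',a);cv2.imwrite('pics/T_a.png',b)
```

```text
[0.6082974  0.02233404 0.04316856] [ 0.17959917 -0.73881802 -0.84942848] 0.03494850063738783
```

Request:
play_rows(targets=[0,0,0,0,0,0,0.3,0,0,0,0.3,0])

```text
t: 7.53
tool_pos: [0.6092, 0.0223, 0.0414]
orientation: [-0.056, -3.141, -0.0]
force: [-0.1, -0.1, 0.5]
opening: 0.0351
gripper_force: 0.0
```

Run:
```python
from h import *
p,a,s=cur();print(p,s['force'],s['opening'])
```

```text
[0.60920133 0.02230545 0.04139088] [-0.10618455 -0.05806225  0.51178494] 0.03513116318551898
```

Request:
play_rows(targets=[0,0,0.1,0,0,0,0.2,0,0,0,0.3,0,0,0,0.3,0])

```text
t: 7.87
tool_pos: [0.6091, 0.0223, 0.0385]
orientation: [-0.056, -3.141, -0.0]
force: [-0.4, -0.1, 0.8]
opening: 0.0349
gripper_force: 0.0
```

Run:
```python
from h import *
p,a,s=cur();print(p,s['force'],s['opening'],s['wrist_torque'])
```

```text
[0.60914609 0.02232518 0.03847174] [-0.37490373 -0.11832077  0.83303953] 0.03487131689426719 [ 0.0181028  -0.15184942  0.06173206]
```

The reported tip is below the brick top without contact, so the true fingertips sit higher than reported (about 28 mm by the image). I'll descend another 8 mm and close to test.

Request:
play_rows(targets=[0,0,0.3,0,0,0,0.6,0,0,0,0.8,0,0,0,0.8,0])

```text
t: 8.2
tool_pos: [0.6087, 0.0223, 0.0299]
orientation: [-0.056, -3.14, -0.0]
force: [0.2, -0.5, -0.3]
opening: 0.035
gripper_force: 0.0
```

Request:
play_rows(targets=[0,0,0,0,0,0,0,0,0,0,0,0,0,0,0,0,0,0,0,0,0,0,0,0,0,0,0,0], grip=0.4, grip_force=5)

```text
t: 8.78
tool_pos: [0.6094, 0.0223, 0.0309]
orientation: [0.056, 3.141, 0.0]
force: [0.3, 0.6, 0.6]
opening: 0.0098
gripper_force: 5.0
```

Run:
```python
from h import *
p,a,s=cur();print(p,s['force'],s['opening'],s['wrist_torque'],s['gripper_force'])
```

```text
[0.60944687 0.02233772 0.03088716] [0.32512912 0.57550744 0.63568282] 0.009848737651944276 [ 0.12582941 -0.17964607 -0.02331951] 5.001500621438026
```

The fingers hold the stub (opening 9.8 mm, pad force 5 N). The tips really are higher than reported, by about 25 mm. I'll sweep the stub round the ring axis in two arcs.

Request:
play_rows(targets=[0.02,-0.51,0,4.75,0.09,-1.02,0,9.5,0.19,-1.53,0,14.25,0.34,-2.02,0,19,0.53,-2.5,0,23.75,0.75,-2.96,0,28.5,1.02,-3.4,0,33.25,1.31,-3.82,0,38], grip_force=6)

```text
t: 9.45
tool_pos: [0.595, -0.0155, 0.0309]
orientation: [1.081, 2.949, 0.001]
force: [1.1, 0.8, 0.4]
opening: 0.0099
gripper_force: 6.0
```

Run:
```python
from h import *
p,a,s=cur();print(p,a,s['force'],s['opening'],s['wrist_torque'],s['gripper_force'])
```

```text
[ 0.5950115  -0.01548336  0.03090169] 139.74107963617536 [1.14969568 0.77784339 0.39336124] 0.009856183445184002 [ 0.21229145 -0.22456412 -0.03673872] 5.97992442548275
```

Request:
play_rows(targets=[0.02,-0.51,0,4.75,0.09,-1.02,0,9.5,0.19,-1.53,0,14.25,0.34,-2.02,0,19,0.53,-2.5,0,23.75,0.75,-2.96,0,28.5,1.02,-3.4,0,33.25,1.28,-3.77,0,37.5])

```text
t: 10.12
tool_pos: [0.5609, -0.036, 0.0309]
orientation: [1.972, 2.445, 0.001]
force: [1.6, 1.8, -0.1]
opening: 0.0098
gripper_force: 6.0
```

Request:
play_rows(targets=[0,0,0,0,0,0,0,0])

```text
t: 10.28
tool_pos: [0.5608, -0.036, 0.0309]
orientation: [-1.964, -2.452, -0.0]
force: [-0.5, 1.2, 1.8]
opening: 0.0102
gripper_force: 6.0
```

Run:
```python
from h import *
p,a,s=cur();print(p,a,s['force'],s['opening'],s['wrist_torque'],s['gripper_force'],s['q'])
print(np.degrees(np.arctan2(p[1]-.0248,p[0]-.5475)),np.hypot(p[1]-.0248,p[0]-.5475))
```

```text
[ 0.56079382 -0.03597383  0.03088719] 102.59924388382203 [-0.49215957  1.19340418  1.78132539] 0.010235812471244702 [ 0.13429984 -0.00642971 -0.01829968] 5.981369912624359 [-1.55409802e-01  1.62255737e-01  1.75349967e+00  1.62579443e-04
  1.22581508e+00 -3.75363065e-01]
-77.6613275344711 0.062210806241984315
```

The stub now lies along −77.5° by the tool pose. Releasing, rising, and measuring the stub direction from the top camera.

Request:
play_rows(targets=[0,0,0,0,0,0,0,0,0,0,0,0,0,0,0,0,0,0,-0.5,0,0,0,-2,0,0,0,-4.5,0,0,0,-8,0], grip=4)

```text
t: 10.95
tool_pos: [0.5584, -0.0357, 0.1088]
orientation: [-1.963, -2.446, 0.005]
force: [1.5, -0.3, 0.3]
opening: 0.0401
gripper_force: 0.0
```

Request:
play_rows(targets=[0,0,-3.5,0,0,0,-7,0,0,0,-10.5,0,0,0,-13,0,0,0,-13,0], grip=0)

```text
t: 11.37
tool_pos: [0.564, -0.0365, 0.2488]
orientation: [1.961, 2.442, 0.009]
force: [0.2, 0.8, 0.6]
opening: 0.0111
gripper_force: 0.0
```

Run:
```python
from h import *
p,a,s=cur();print(p,a,s['force'],s['opening'],s['t'])
u=np.array([-.217,.976]);o=np.array([.5475,.0248])
q=o+u*.145
chain([(*q,.24,102.5)]) 
q2=o+u*.215
chain([(*q2,.24,102.5),(*q2,.175,102.5)],p=np.array([*q,.24]),psi=102.5)
T=cam('top');S=cam('scene')
a=cv2.resize(S['image'][115:205,215:305],None,fx=4.4,fy=4.4,interpolation=cv2.INTER_CUBIC);b=cv2.resize(T['image'][150:240,205:295],None,fx=4.4,fy=4.4,interpolation=cv2.INTER_CUBIC)
cv2.imwrite('pics/cmp3.png',np.hstack([a,b])[:,:,::-1])
```

```text
[ 0.56396633 -0.03653862  0.24879171] 102.48959419589613 [0.20228899 0.83813285 0.58431384] 0.011081124931241207 11.3667
at [ 0.564  -0.0365  0.2488] 102.49
[20.84, -0.29, 0.88, -0.0]
[7.00, -0.00, -0.00, -0.0]
[0.00, 0.00, 6.50, -0.0]
```

Request:
play_rows(targets=[3.5,0,0,0,7,0,0,0,10.5,0,0,0,14,0,0,0,17.5,0,0,0,21,0,0,0,24.5,0,0,0,27.7,0,0,0])

```text
t: 12.13
tool_pos: [0.4993, 0.236, 0.2387]
orientation: [-1.965, -2.449, 0.004]
force: [0.3, -0.0, -0.2]
opening: 0.0004
gripper_force: 0.0
```

Request:
play_rows(targets=[0,0,0,0,0,0,2.5,0,0,0,5,0,0,0,6.5,0,0,0,6.5,0])

```text
t: 12.55
tool_pos: [0.4976, 0.2327, 0.1695]
orientation: [-1.964, -2.446, 0.013]
force: [-0.7, -0.4, -0.6]
opening: 0.0002
gripper_force: 0.0
```

Run:
```python
from h import *
p,a,s=cur();print(p,a,s['force'],s['opening'],s['t'])
u=np.array([-.217,.976]);o=np.array([.5475,.0248]);print('s',(p[:2]-o)@u,'lat',(p[:2]-o)@np.array([.976,.217]))
T=cam('top');S=cam('scene')
a=cv2.resize(S['image'][75:215,215:305],None,fx=4,fy=4,interpolation=cv2.INTER_CUBIC);b=cv2.resize(T['image'][120:260,185:295],None,fx=4,fy=4,interpolation=cv2.INTER_CUBIC)
cv2.imwrite('pics/cmp3.png',np.hstack([a,b])[:,:,::-1])
```

```text
[0.49760548 0.23273692 0.16954975] 102.48099650510372 [-0.6583682 -0.4251334 -0.5531463] 0.00022741343360776708 12.55
s 0.21377354212228894 lat -0.003574742650317708
```

View pics/cmp3.png

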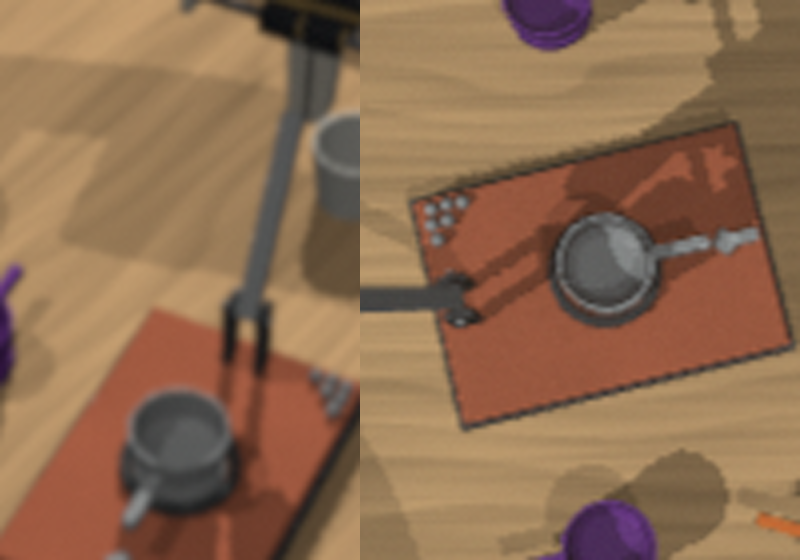

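The picture shows the cup seated in its ring with the stub end at (710,243) pointing at the pointer tip (718,241). The closed fingers stand just behind the bar's end at (315,90). A numeric check of the stub angle, then the push.

Run:
```python
from h import *
T=cam('top');u=np.array([-.217,.976]);
rc=atz(T,185+(603-360)/4,120+262/4,.09);st=atz(T,185+(709-360)/4,120+243/4,.077);pe=atz(T,185+(757-360)/4,120+234/4,.045)
d=st-rc;print(rc,st,np.degrees(np.arctan2(d[1],d[0])),np.linalg.norm(d[:2]),'pointer end dir',np.degrees(np.arctan2(*(pe-rc)[1::-1])),np.linalg.norm((pe-rc)[:2]))
p,a,s=cur();print(p,s['force'])
```

```text
[0.54746896 0.02474008 0.09      ] [ 0.56154216 -0.05367278  0.077     ] -79.82512448410147 0.07966574750115246 pointer end dir -78.0997662482304 0.1190004309134336
[0.50098131 0.23399291 0.17584972] [-0.31050375 -0.5013769   0.87200444]
```

Request:
play_rows(targets=[-1.5,0,-0.3,0,-3,0,-0.5,0,-4.3,0,-0.5,0,-5.6,0,-0.5,0,-6.8,0,-0.5,0,-8,0,-0.5,0,-9.2,0,-0.5,0,-9.2,0,-0.5,0])

```text
t: 13.37
tool_pos: [0.5214, 0.1421, 0.1806]
orientation: [1.969, 2.447, -0.001]
force: [-0.6, 0.4, 0.5]
opening: 0.0003
gripper_force: 0.0
```

```bash
cat > st.py <<'E'
from h import *
p,a,s=cur();u=np.array([-.217,.976]);o=np.array([.5475,.0248])
print('t',s['t'],p.round(4),round(a,1),'s_h',((p[:2]-o)@u-.11).round(4),'F',s['force'].round(2),'Tq',s['wrist_torque'].round(2))
E
python3 st.py
```

```text
t 13.3667 [0.5214 0.1421 0.1806] 102.4 s_h 0.0102 F [-0.62  0.42  0.52] Tq [-0.07 -0.05 -0.03]
```

```bash
cat > bar.py <<'E'
from h import *
u=np.array([-.217,.976]);o=np.array([.5475,.0248]);h=o+.11*u
for n in('scene','top'):
    c=cam(n);cv2.imwrite('pics/last_%s.png'%n,c['image'][:,:,::-1]);sat=cv2.cvtColor(c['image'],cv2.COLOR_RGB2HSV)[:,:,1].astype(float)
    R=[]
    for th in np.arange(-.1,2.3,.05):
        v=[]
        for r in np.arange(.035,.148,.004):
            q=h-u*r*np.cos(th);x,y=proj(c,(*q,.0955+r*np.sin(th)));v.append(cv2.getRectSubPix(sat.astype(np.float32),(1,1),(x,y))[0,0])
        R.append((np.mean(v),np.percentile(v,90),th))
    R.sort();print(n,[(round(float(t),2),int(a),int(b)) for a,b,t in R[:6]])
E
python3 bar.py; python3 st.py
```

```text
scene [(1.5, 2, 3), (1.55, 2, 4), (1.6, 4, 6), (1.65, 9, 19), (1.45, 13, 21), (1.7, 21, 46)]
top [(2.15, 38, 43), (2.1, 38, 44), (2.05, 38, 46), (1.75, 38, 49), (2.0, 38, 46), (1.85, 38, 46)]
t 13.4667 [0.5208 0.1438 0.1804] 102.4 s_h 0.0119 F [ 0.02 -0.49  0.21] Tq [-0.01 -0.12 -0.01]
```

The scene camera gives the bar at about 1.55 rad, just as planned. I'll follow the arc down to 30°.

Request:
play_rows(targets=[-1.51,0,0.03,0,-3,0,0.25,0,-4.44,0,0.7,0,-5.82,0,1.3,0,-7.1,0,2.1,0,-8.28,0,3,0,-9.32,0,4.1,0,-10.2,0,5.3,0])

```text
t: 14.13
tool_pos: [0.5431, 0.0442, 0.1267]
orientation: [1.967, 2.449, 0.0]
force: [-0.6, 1.8, 0.8]
opening: 0.0006
gripper_force: 0.7
```

```bash
python3 st.py; python3 bar.py; python3 st.py
```

```text
t 14.1333 [0.5431 0.0442 0.1267] 102.5 s_h -0.0901 F [-0.6   1.76  0.81] Tq [ 0.27 -0.06 -0.02]
scene [(0.5, 11, 26), (0.45, 15, 25), (0.55, 18, 28), (0.7, 21, 29), (0.75, 23, 30), (0.85, 23, 36)]
top [(1.0, 23, 40), (1.05, 23, 40), (0.95, 25, 39), (1.1, 25, 44), (0.9, 27, 39), (0.85, 29, 40)]
t 14.2333 [0.5414 0.0435 0.1245] 102.4 s_h -0.0904 F [-0.69  0.46 -0.39] Tq [-0.05 -0.14  0.08]
```

Request:
play_rows(targets=[-0.35,0,0.7,0,-0.7,0,1.4,0,-1.05,0,2.1,0,-1.27,0,2.7,0,-1.45,0,3.3,0,-1.6,0,3.9,0,-1.7,0,4.4,0,-1.7,0,4.6,0])

```text
t: 14.9
tool_pos: [0.5463, 0.0281, 0.0808]
orientation: [-1.967, -2.449, 0.001]
force: [-0.4, 0.2, 0.7]
opening: 0.0005
gripper_force: 0.5
```

Request:
play_rows(targets=[0,0,0.2,0,0,0,0.4,0,0,0,0.6,0,0,0,0.6,0])

```text
t: 15.23
tool_pos: [0.5465, 0.0284, 0.0755]
orientation: [-1.967, -2.45, 0.0]
force: [0.8, 0.3, -0.0]
opening: 0.0003
gripper_force: 0.0
```

```bash
python3 st.py; python3 bar.py; python3 st.py
```

```text
t 15.2333 [0.5465 0.0284 0.0755] 102.5 s_h -0.1063 F [ 0.82  0.3  -0.02] Tq [-0.08 -0.07  0.04]
scene [(-0.1, 10, 27), (-0.05, 11, 28), (0.0, 13, 28), (0.05, 15, 28), (0.1, 18, 29), (0.15, 22, 35)]
top [(0.75, 25, 42), (0.7, 25, 40), (0.8, 26, 42), (0.65, 26, 40), (0.6, 26, 40), (0.55, 27, 40)]
t 15.3333 [0.5465 0.0285 0.0757] 102.5 s_h -0.1062 F [ 0.16 -0.68  0.84] Tq [-0.03 -0.14  0.03]
```

Request:
play_rows(targets=[0,0,0.15,0,0,0,0.3,0,0,0,0.3,0])

```text
t: 15.58
tool_pos: [0.5466, 0.0284, 0.0726]
orientation: [1.967, 2.45, 0.0]
force: [-0.7, -0.7, -0.2]
opening: 0.0002
gripper_force: 0.0
```

Request:
play_rows(targets=[0,0,0.1,0,0,0,0.2,0,0,0,0.2,0])

```text
t: 15.83
tool_pos: [0.5466, 0.0283, 0.0716]
orientation: [1.967, 2.45, 0.0]
force: [-3.9, 0.3, 7.4]
opening: 0.0006
gripper_force: 3.8
```

Request:
play_rows(targets=[0,0,0.1,0,0,0,0.1,0])

```text
t: 16.0
tool_pos: [0.5467, 0.0284, 0.0715]
orientation: [1.967, 2.449, 0.0]
force: [-7.8, 0.6, 14.0]
opening: 0.0006
gripper_force: 7.4
```

```bash
python3 st.py; python3 bar.py
```

```text
t 16.0 [0.5467 0.0284 0.0715] 102.5 s_h -0.1064 F [-7.78  0.6  14.  ] Tq [-0.06  1.32 -0.05]
scene [(-0.1, 13, 27), (-0.05, 15, 29), (0.0, 17, 29), (0.75, 20, 30), (0.05, 21, 30), (0.1, 25, 44)]
top [(0.75, 25, 41), (0.7, 25, 41), (0.65, 26, 40), (0.6, 26, 39), (0.8, 26, 41), (0.55, 27, 40)]
```

Request:
play_rows(targets=[0,0,-0.3,0,0,0,-2,0,0,0,-5,0,0,0,-9,0,0,0,-13,0,0,0,-16,0,0,0,-16,0])

```text
t: 16.68
tool_pos: [0.5503, 0.0283, 0.2382]
orientation: [1.961, 2.442, 0.011]
force: [0.9, 0.2, -0.0]
opening: 0.0002
gripper_force: 0.0
```

Request:
play_rows(targets=[-3,0,0,0,-6,0,0,0,-9,0,0,0,-12,0,0,0,-15,0,0,0,-18,0,0,0,-20,0,0,0,-20,0,0,0])

```text
t: 17.35
tool_pos: [0.5896, -0.1708, 0.2286]
orientation: [-1.971, -2.446, 0.002]
force: [-0.6, 0.5, 0.1]
opening: 0.0007
gripper_force: 0.0
```

```bash
python3 st.py; sed -i 's/np.arange(-.1,2.3,.05)/np.arange(-.2,.4,.02)/' bar.py; python3 bar.py
python3 - <<'E'
from h import *
# edges of bar in scene view: sat/gray profile across bar end region
c=cam('scene');T=cam('top');u=np.array([-.217,.976]);w=np.array([.976,.217]);o=np.array([.5475,.0248]);h=o+.11*u
P=lambda c,s,l,z:np.array(proj(c,(*(h+u*s+w*l),z)))
g=lambda c:cv2.cvtColor(c['image'],cv2.COLOR_RGB2GRAY).astype(np.float32)
for n,c_ in(('S',c),('T',T)):
    im=g(c_); st=cv2.cvtColor(c_['image'],cv2.COLOR_RGB2HSV)[:,:,1].astype(np.float32)
    print(n,'along bar (s -.06..-.18):',[int(cv2.getRectSubPix(im,(1,1),tuple(map(float,P(c_,-k/1000,0,.1005))))[0,0]) for k in range(60,184,4)])
    for k in (60,135,148): print(k,'across -20..20:',[int(cv2.getRectSubPix(im,(1,1),tuple(map(float,P(c_,-k/1000,l/1000,.1005))))[0,0]) for l in range(-20,21,2)])
    # stub: saturation across stub at 68mm from the ring centre
    print('stub across',[int(cv2.getRectSubPix(st,(1,1),tuple(map(float,P(c_,-.178,l/1000,.077))))[0,0]) for l in range(-16,17,2)])
E
```

```text
t 17.35 [ 0.5896 -0.1708  0.2286] 102.3 s_h -0.31 F [-0.6   0.47  0.11] Tq [-0.03 -0.11 -0.06]
scene [(-0.18, 2, 3), (-0.16, 2, 3), (-0.14, 2, 3), (-0.1, 2, 3), (-0.12, 2, 3), (-0.2, 2, 3)]
top [(0.28, 4, 5), (0.24, 4, 5), (0.26, 4, 5), (0.36, 4, 5), (0.22, 4, 5), (0.3, 4, 5)]
S along bar (s -.06..-.18): [141, 140, 135, 128, 118, 111, 106, 111, 119, 116, 105, 95, 93, 94, 95, 95, 94, 91, 90, 91, 92, 93, 88, 74, 63, 67, 73, 77, 80, 81, 81]
60 across -20..20: [69, 69, 68, 71, 77, 90, 107, 124, 135, 140, 141, 140, 136, 129, 112, 93, 75, 69, 70, 76, 85]
135 across -20..20: [46, 48, 50, 50, 48, 42, 35, 33, 44, 65, 90, 115, 131, 135, 121, 105, 91, 93, 95, 96, 95]
148 across -20..20: [52, 48, 45, 43, 40, 36, 32, 31, 44, 64, 88, 109, 122, 126, 114, 98, 88, 92, 99, 103, 102]
stub across [90, 80, 78, 79, 72, 49, 28, 11, 2, 2, 8, 29, 80, 119, 142, 149, 150]
T along bar (s -.06..-.18): [111, 112, 113, 112, 111, 111, 112, 114, 126, 128, 129, 130, 129, 129, 129, 129, 128, 128, 128, 128, 127, 127, 119, 90, 87, 89, 90, 86, 93, 109, 109]
60 across -20..20: [95, 97, 98, 97, 95, 97, 102, 117, 116, 111, 111, 110, 109, 105, 91, 79, 84, 83, 78, 71, 64]
135 across -20..20: [97, 101, 105, 110, 111, 112, 116, 125, 129, 129, 128, 127, 126, 121, 98, 73, 58, 64, 77, 97, 106]
148 across -20..20: [54, 52, 51, 51, 50, 61, 86, 117, 121, 120, 119, 125, 128, 123, 89, 64, 49, 54, 60, 66, 68]
stub across [147, 147, 145, 142, 131, 86, 30, 10, 4, 4, 18, 70, 148, 146, 145, 144, 147]
```

The gripper may be in the scene camera's line of sight; I'll move it aside and re-measure.

Request:
play_rows(targets=[-1,-3,0,0,-2,-6,0,0,-3,-9,0,0,-4,-12,0,0,-5,-15,0,0,-6,-18,0,0,-6,-18,0,0])

```text
t: 18.13
tool_pos: [0.4238, -0.2655, 0.2301]
orientation: [1.968, 2.448, -0.003]
force: [0.1, 0.6, 0.6]
opening: 0.0004
gripper_force: 0.0
```

```bash
cat > chk.py <<'E'
from h import *
c=cam('scene');T=cam('top');u=np.array([-.217,.976]);w=np.array([.976,.217]);o=np.array([.5475,.0248]);h=o+.11*u
P=lambda c,s,l,z:np.array(proj(c,(*(h+u*s+w*l),z)))
for n,c_ in(('S',c),('T',T)):
    im=cv2.cvtColor(c_['image'],cv2.COLOR_RGB2GRAY).astype(np.float32); st=cv2.cvtColor(c_['image'],cv2.COLOR_RGB2HSV)[:,:,1].astype(np.float32)
    G=lambda im,*a:int(cv2.getRectSubPix(im,(1,1),tuple(map(float,P(c_,*a))))[0,0])
    for k in (30,60,90,110,135,148): print(n,k,[G(im,-k/1000,l/1000,.1005) for l in range(-20,21,2)])
    print('along',[G(im,-k/1000,0,.1005) for k in range(120,184,4)])
    for k in (160,170,178): print('stub',k,[G(st,-k/1000,l/1000,.077) for l in range(-16,17,2)])
E
python3 chk.py; python3 st.py
```

```text
S 30 [101, 100, 99, 100, 101, 105, 114, 124, 132, 136, 136, 135, 131, 122, 110, 97, 94, 94, 92, 83, 70]
S 60 [94, 94, 94, 94, 96, 102, 113, 124, 132, 135, 135, 134, 131, 123, 107, 89, 72, 65, 65, 74, 82]
S 90 [100, 101, 101, 100, 98, 100, 109, 120, 129, 132, 133, 133, 130, 121, 107, 88, 75, 72, 75, 78, 81]
S 110 [65, 65, 66, 67, 72, 81, 97, 112, 124, 130, 132, 131, 127, 119, 104, 88, 77, 74, 74, 75, 73]
S 135 [76, 67, 66, 68, 73, 85, 101, 119, 132, 139, 142, 144, 143, 136, 116, 95, 76, 73, 71, 72, 72]
S 148 [68, 65, 69, 75, 83, 89, 99, 109, 118, 125, 131, 134, 134, 127, 111, 93, 79, 80, 86, 92, 92]
along [131, 131, 133, 138, 144, 148, 146, 131, 94, 65, 60, 63, 60, 51, 44, 50]
stub 160 [67, 38, 15, 10, 5, 4, 4, 4, 6, 3, 3, 0, 1, 2, 0, 2, 3]
stub 170 [152, 152, 148, 137, 94, 53, 18, 7, 3, 2, 2, 8, 19, 28, 43, 50, 55]
stub 178 [153, 152, 151, 146, 124, 85, 43, 15, 2, 3, 9, 24, 71, 112, 140, 147, 149]
T 30 [84, 79, 70, 60, 57, 58, 70, 91, 112, 110, 108, 107, 109, 109, 106, 73, 61, 62, 60, 62, 69]
T 60 [83, 84, 83, 82, 82, 87, 96, 116, 116, 110, 110, 108, 107, 103, 89, 79, 84, 83, 79, 72, 64]
T 90 [59, 60, 61, 65, 66, 68, 78, 94, 112, 111, 110, 110, 111, 109, 104, 78, 63, 62, 58, 55, 54]
T 110 [74, 74, 73, 73, 74, 78, 88, 107, 110, 110, 110, 109, 107, 104, 87, 75, 76, 76, 75, 71, 67]
T 135 [92, 97, 103, 108, 109, 109, 108, 109, 115, 117, 120, 123, 124, 121, 97, 72, 58, 63, 76, 98, 106]
T 148 [45, 44, 43, 41, 41, 51, 73, 101, 105, 107, 111, 121, 126, 120, 87, 63, 48, 50, 53, 56, 56]
along [110, 111, 110, 112, 123, 127, 125, 111, 77, 72, 72, 73, 71, 77, 91, 93]
stub 160 [149, 149, 150, 150, 133, 100, 37, 7, 7, 18, 46, 98, 132, 149, 146, 148, 151]
stub 170 [146, 147, 152, 149, 132, 79, 35, 5, 6, 13, 29, 92, 134, 150, 150, 150, 148]
stub 178 [150, 153, 153, 150, 136, 88, 29, 8, 2, 4, 26, 77, 149, 148, 148, 149, 152]
t 18.2333 [ 0.4268 -0.2639  0.2302] 102.4 s_h -0.3656 F [-0.01  0.56 -0.09] Tq [-0.01 -0.13 -0.02]
```

The bar lies straight and level along its assumed height, the stub is centred on the pointer line within 1 mm, and the arm is clear. Handing in.

```bash
python3 -c "
from plant import workorder
print(workorder.close_job())"
```

```text
the job is handed in; nothing more can be done
None
```

I turned the cup in its ring until the stub pointed at the pointer (centred within about 1 mm in the last images), then swung the hold-down bar over and pressed it to a firm stop on the rim, level as far as the cameras show; the job was handed in at about 18 s with the arm clear, and no verdict came back.

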